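# Hold an oak piece home against the sprung plunger of a drilling jig

## Robot

A 6-joint arm with a two-finger parallel gripper is mounted at the origin on a cart in front of the work surface, level with it; the furniture and walls round the work are solid. World frame = base frame: x ahead of the robot, y to its left, z up, the work surface at z = 0. Lengths are in mm, angles in rad, forces in N, time in s.
With the tool pointing down it reaches from about 275 to 850 mm from the base axis. Payload 5.2 kg.
Tool frame: the origin (TCP) lies between the finger pads; the fingertips stand 25 mm ahead of it and the grasp point (between the pads) lies 6 mm ahead of it; z points along the fingers, y is the line along which they close (so a half turn about z gives the same grasp; the last joint's range is limited). The gripper opens to 85 mm and grips with 20 to 120 N. Pads are 22 mm wide; open, the fingers measure 114 mm over their backs; the gripper's body (76 mm by 85 mm) begins 54 mm behind the grasp point. The pads swing forward as they close: fully open they stand 13 mm farther back than shut.
Start: joints at [-1.397, 0.259, 1.535, -0, 1.348, -0.203], TCP at [202.392, -511.413, 256.31] pointing down, gripper open.
Joint ranges: [-3.14, 3.14], [-0.91, 2.08], [0.19, 2.58], [-1.22, 4.36], [0.22, 2.71], [-3.12, 3.12]. Speed limits (rad/s): [2.57, 2.57, 3.14, 3.14, 3.14, 3.14].

## Interface

Orientations are given as a rotation vector (axis times angle).
In Python, from workcell import bot gives the robot as it stands.
- The arm moves only by the tool drive_tool, never from a script. Its arguments are lists of equal length, an entry for each row: "dr": the turn, a rotation vector about the tool's x, y, z in rad, a list of three; "linear": the shift along the tool's x, y, z in cm, a list of three; "gripper": the finger opening in cm, from 0 to 8.54. A call has 1 to 20 rows; each row is the pose to reach, as a shift and turn from the pose commanded when the call began, along the tool's axes at that moment; what a row does not reach only later rows make up. A row lasts 1/12 s, in which the tool goes at most 41.7 mm and 7.16 degrees, less where a joint would pass 70% of its speed; a pose out of reach is approached as far as the arm can. A call with a gripper value outside its range is refused whole. The fingers move at their own pace and stop on an object; the grip force is fixed at half the most. Time passes only in rows, so rows that repeat a pose let the fingers close. It gives the time, the measured TCP pose, the force, the opening and the grip force at its end, in the units of the state.
- bot.observe(): the state, without advancing time (a new reading comes with each control period).
- bot.get_image(name): name is "scene" or "side" or "wrist"; returns the picture (400x640x3 uint8, blue, green, red); there is no depth.
- bot.camera_model(name): a dict with "fx", "fy", "cx", "cy" (pixels), "dist_coeffs" ([k1, k2, p1, p2, k3] as OpenCV has them; the pictures are not rectified), "eye" and "attitude" of the camera in the world. Camera axes: x right, y up, looking along -z (the intrinsics and any distortion apply to the point x, -y, -z); pixel columns grow to the right and rows downward; lengths in mm; the calibration is good to about 2 mm. A picture is of the moment at which its call begins: read the wrist's pose just before it. camera_model takes no time and is no camera call; for the wrist camera it gives the pose at the moment of the call.
- bot.job_done(): hands the job in; it is judged then, once.
Trained networks look in the newest picture that a camera, given by its name, has taken for a name from the list of things; names that differ only in an ending like _2 or _b are one class to them, and where a whole thing is asked for, a point or a joint stands for the part that bears it (a point fixed in the world has none). Each returns a list of dicts, best first, with "conf" (0 to 1); they miss things now and then, are a little off and sometimes report something else, mostly with a low value. They report only what shows in the picture. A call takes as long as a camera call. They do not tell look-alikes from the thing itself.
- bot.find_in(label, camera): "at" ([row, column] as shares, 0 to 1, of the picture: columns of its width, rows of its height, amid what is visible of it).
- bot.masks_of(label, camera): "mask" (400x640 bool, what is visible of it) and "at" ([row, column] as shares, 0 to 1, of the picture: columns of its width, rows of its height, amid what is visible of it).
The state is a dict: "t": time; "joint_pos": joint angles; "qd": joint speeds; "tau": joint torques, N m; "tool_pos": TCP position; "ee_rot": TCP orientation; "ft_force": force on the tool from outside, world axes, zero at the start; "moment": the same for the moment, N m; "opening": finger opening in mm; "gripper_force": force on a finger pad.
Only numpy, scipy, OpenCV 4.12 (cv2) and the standard library are available. Lean on these libraries where they do the work, as an engineer would, in place of code of your own. Each camera call takes 0.05 s, during which the arm holds its last target. There are 200 camera calls.

## Task

Lay the oak offcut flat on the bed of the plywood drilling jig, lengthwise between the two guide rails, and push it end-on against the brass spring plunger until it sits square on both steel stop buttons. The plunger throws the piece back when it is let go, so finish with the gripper still holding the piece firmly home on the stops, without ramming it, and leave the sanding block alone.

Things in the scene. Friction and masses are not known exactly. Their poses are not given: they have to be found in the camera images.
- offcut: plain oak offcut: loose light-brown wooden bar 40 x 110 x 22 mm, about 0.07 kg. Origin at the centre of its underside; y along its 110 mm length, x along its 40 mm width, z up. Starts flat on the bench, right of the jig. All faces are plain: either end may go first, either broad face may be down.
- sand_block: bystander: loose cork sanding block, dark top, red-brown paper, 63 x 101 x 34 mm (x, y, z), origin at the centre of its underside. It lies right of the jig too; it and the offcut may be in either's place. Leave it where it is.
- jig: drilling jig screwed to the bench: plywood board 280 x 110 x 18 mm, origin at the centre of its underside, z up; x = pushing direction, from the loading end (-x, nearest the robot) to the aluminium plunger housing (x 90 to 130 mm, 76 wide, 34 high above the bed). The bed is the board's top, 18 mm above the origin; it is clear from x -140 to 18 mm.
- rails (a point): point on the bed midway between the two dark steel guide rails (jig x 56 mm, y 0; axes as the jig's). The rails stand 10 mm above the bed from jig x 35 to 77 mm, inner faces at y -22.5 and +22.5 mm (2.5 mm play each side of the offcut); in front of them a flared mouth begins at jig x 18 mm, about 50 mm wide there.
- home (a point): point on the bed (jig x 29 mm, y 0; axes as the jig's) where the centre of the offcut's underside comes when it is home on the stops. Its rear end is then at jig x -26 mm, and its rear 44 mm stands free of rails and mouth for the fingers.
- stops: two fixed round steel stop buttons, 11 mm across, at y = -13.5 and +13.5 mm, standing 6 mm out of the housing's front face. Origin midway between their front faces, at jig x = 84 mm, y = 0, 11 mm above the bed; axes as the jig's.
- plunger (a joint): travel (m) of the brass spring plunger, a 10 mm round rod with domed nose midway between the stop buttons, 11 mm above the bed (red collar on its tail behind the housing). 0 = out, nose 12 mm in front of the buttons; grows along jig +x; 0.012 = offcut on the stops. Pushes back 4 N at first, 7.6 N at the stops, which are rigid: 10 to 20 N in all seats it.
Not all that is in view belongs to the job. Of the things like the offcut, leave any that is purple; of the rest the smaller one is meant.

How it is judged (in metres and radians):
On the way:
1. the oak offcut lies flat on the jig's bed, lengthwise along it, in front of or between the guide rails (y of offcut in the frame of jig between -0.015 and 0.015 m and x of offcut in the frame of jig between -0.12 and 0.035 m and angle between the z axis of offcut and the z axis of jig, either way round below 0.1 rad and angle between the y axis of offcut and the x axis of jig, either way round below 0.25 rad and contact force between offcut and jig above 0.05 N).
At the end, for the whole second after the job is handed in: All through the last second: offcut flat (0.1 rad) between the rails, in line with the jig within 0.07 rad and centred within 6 mm, at rest; plunger pressed at least 10.5 mm; offcut on the stop buttons with 1 to 40 N; fingers still touching it with over 2 N (value of joint plunger above 0.0105 m and contact force between offcut and stops between 1 and 40 N and contact force between the fingers and offcut above 2 N and angle between the y axis of offcut and the x axis of jig, either way round below 0.07 rad and angle between the z axis of offcut and the z axis of jig, either way round below 0.1 rad and y of offcut in the frame of jig between -0.006 and 0.006 m and x of offcut in the frame of jig between 0.026 and 0.033 m and linear speed of offcut below 0.02 m/s); the arm keeps its last pose, push and grip.
It fails at once if the offcut is rammed into the stops with more than 60 N (contact force between offcut and stops above 60 N).
It fails at once if the sanding block is moved by more than 20 mm (distance of sand_block from where it was at the start of the episode above 0.02 m).
It also fails if it takes over 56 s, if anything falls off the work surface, if the arm or the gripper's body presses on something with over 40 N, if the wrist force passes 120 N, or if a joint passes its speed limit or range.

## Working session

There is one attempt and no reset: what is moved stays moved. The work goes in short steps, Python scripts to look and compute and a tool call to move; the robot and the scene stay as the last step left them, time stands still between calls to the robot, and variables do not carry over. Pictures are saved under pics/ and viewed, at most 10 in all, crops included, and the job is handed in when it is done.

Besides the shell and the picture viewer there is one more tool, called after "Call:" by a JSON object that holds its "op" and its "data", one argument or row to a line. drive_tool: Moves the arm, as the interface text tells. Its arguments: {"type":"object","properties":{"dr":{"type":"array","items":{"type":"array","items":{"type":"number"}}},"linear":{"type":"array","items":{"type":"array","items":{"type":"number"}}},"gripper":{"type":"array","items":{"type":"number"}}},"required":["dr","linear","gripper"]}

```bash
mkdir -p pics; python3 - <<'E'
from workcell import bot
import cv2,numpy as np
s=bot.observe();print(s)
ims=[]
for c in("scene","side","wrist"):
    im=bot.get_image(c);m=bot.camera_model(c);print(c,m)
    cv2.imwrite(f'pics/{c}0.png',im);ims.append(im)
    for l in("offcut","sand_block","jig","stops","plunger"):
        try: print(l,[(round(d['conf'],2),round(d['at'][1]*640),round(d['at'][0]*400),int(d['mask'].sum())) for d in bot.masks_of(l,c)])
        except Exception as e: print(l,e)
E
```

```text
{'t': 0.0, 'joint_pos': array([-1.39681201e+00,  2.59359333e-01,  1.53610892e+00,  4.54070215e-06,
        1.34797716e+00, -2.02821015e-01]), 'qd': array([-0.00063962, -0.00078947, -0.00143607, -0.00022789,  0.00063586,
       -0.00115372]), 'tau': array([-8.54945829e-04, -4.46033692e+01, -2.90570658e+01, -2.89800018e-04,
        1.18013538e-02,  2.03519846e-05]), 'tool_pos': array([ 202.30005052, -510.92094205,  255.45548158]), 'ee_rot': array([-3.08418165e+00, -5.88040592e-01, -4.88856655e-05]), 'ft_force': array([-0.66195985,  0.85446994, -0.21898166]), 'moment': array([ 0.03904844,  0.04816984, -0.05686293]), 'gripper_force': 0.0, 'opening': 85.47317285788908}
scene {'fx': 516.5033396981773, 'fy': 516.5033396981773, 'cx': 320.09398143827707, 'cy': 202.45553425719172, 'dist_coeffs': array([0.006818, 0.      , 0.      , 0.      , 0.      ]), 'eye': array([  17.79412015,  621.69503618, 1065.89027629]), 'attitude': array([ 0.2585063 , -0.89430867, -2.39302681])}
offcut [(0.79, 368, 200, 576), (0.79, 311, 200, 530), (0.61, 394, 163, 216), (0.25, 250, 261, 4810)]
sand_block [(0.85, 336
[... 233 characters left out ...]
0.        ,  0.        ]), 'eye': array([ 128.16027949, -955.34365618,  611.12606597]), 'attitude': array([ 1.02419357, -0.22159545, -0.40841431])}
offcut [(0.87, 329, 227, 583), (0.78, 308, 310, 1939), (0.67, 297, 258, 611)]
sand_block [(0.59, 378, 253, 1079)]
jig [(0.91, 293, 189, 1855)]
stops []
plunger []
wrist {'fx': 308.0454530629813, 'fy': 308.0454530629813, 'cx': 319.7929004106928, 'cy': 198.99216226461496, 'dist_coeffs': array([-0.01184572,  0.        ,  0.        ,  0.        ,  0.        ]), 'eye': array([ 271.37311302, -484.11320892,  374.01388475]), 'attitude': array([-0.2553739 ,  0.17460957, -1.18424466])}
offcut [(0.94, 293, 29, 3470)]
sand_block []
jig []
stops []
plunger []
```

View pics/scene0.png

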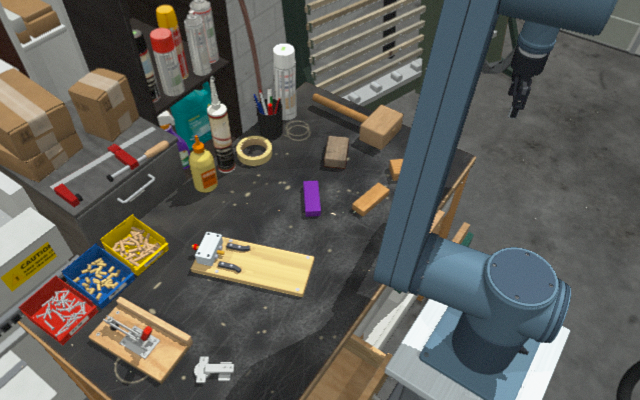

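View pics/wrist0.png

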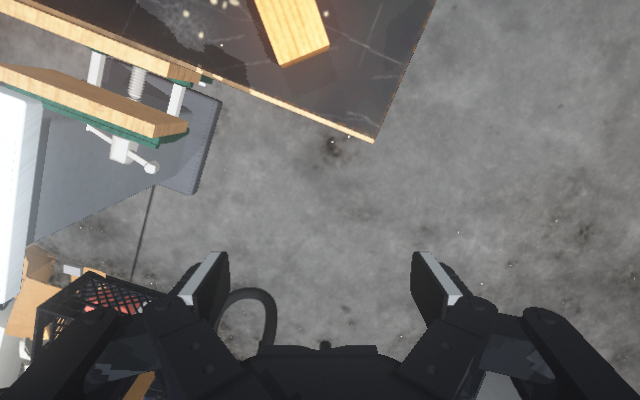

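The scene view shows the purple bar at (311,200), an oak bar at (370,200), a second oak bar partly hidden at (395,168), the sanding block at (336,153) and the jig at (253,262). The wrist view shows the end of one oak bar at (293,29). I'll check the sizes of the two oak bars in the side view.

```bash
cat > h.py <<'E'
from workcell import bot
import cv2,numpy as np
from scipy.spatial.transform import Rotation as R
def ray(c,m,px):
    K=np.array([[m['fx'],0,m['cx']],[0,m['fy'],m['cy']],[0,0,1]])
    u=cv2.undistortPoints(np.array(px,float).reshape(-1,1,2),K,np.array(m['dist_coeffs'])).reshape(-1,2)
    d=np.c_[u[:,0],-u[:,1],-np.ones(len(u))]
    return R.from_rotvec(m['attitude']).apply(d)
def toz(c,px,z,m=None):
    m=m or bot.camera_model(c);d=ray(c,m,px);e=np.array(m['eye'])
    return e+d*((z-e[2])/d[:,2])[:,None]
def proj(c,P,m=None):
    m=m or bot.camera_model(c)
    p=R.from_rotvec(m['attitude']).inv().apply(np.atleast_2d(P)-m['eye'])*[1,-1,-1]
    K=np.array([[m['fx'],0,m['cx']],[0,m['fy'],m['cy']],[0,0,1]])
    return cv2.projectPoints(p,np.zeros(3),np.zeros(3),K,np.array(m['dist_coeffs']))[0].reshape(-1,2)
def rect(c,mask,z,m=None):
    """min-area rect of the mask's outline laid on plane z"""
    cs,_=cv2.findContours(mask.astype(np.uint8),cv2.RETR_EXTERNAL,cv2.CHAIN_APPROX_NONE)
    k=max(cs,key=cv2.contourArea).reshape(-1,2)
    P=toz(c,k,z,m)[:,:2]
    return cv2.minAreaRect(P.astype(np.float32))
E
python3 - <<'E'
from h import *
for c in("scene","side"):
    im=bot.get_image(c)
    for l,z in(("offcut",18),("sand_block",30),("jig",18)):
        for d in bot.masks_of(l,c):
            print(c,l,round(d['conf'],2),np.round([d['at'][1]*640,d['at'][0]*400]),[np.round(x,1) for x in rect(c,d['mask'],z)])
    if c=="side": cv2.imwrite('pics/side_crop.png',cv2.resize(im[140:340,200:460],None,fx=3,fy=3,interpolation=cv2.INTER_CUBIC)[:,:])
E
```

```text
scene offcut 0.9 [371. 200.] [array([ 413.4, -219.8]), array([124.9,  49.3]), np.float64(82.3)]
scene offcut 0.75 [310. 201.] [array([ 545.5, -127.6]), array([ 40. , 124.7]), np.float64(40.5)]
scene offcut 0.74 [394. 165.] [array([ 418.5, -355.3]), array([33.2, 89.8]), np.float64(19.2)]
scene sand_block 0.97 [336. 153.] [array([ 585.1, -308.7]), array([ 65.2, 135.9]), np.float64(29.8)]
scene sand_block 0.26 [254. 262.] [array([541.1, 135.1]), array([295.4, 120.3]), np.float64(19.5)]
scene jig 0.77 [251. 260.] [array([548.8, 127.7]), array([301.4, 124.5]), np.float64(20.9)]
side offcut 0.94 [308. 311.] [array([ 368.7, -401. ]), array([177.2,  66.8]), np.float64(42.5)]
side offcut 0.81 [295. 256.] [array([ 414.8, -231.7]), array([136.7,  45.9]), np.float64(80.7)]
side offcut 0.68 [326. 225.] [array([ 544.6, -142.5]), array([ 66. , 117.3]), np.float64(39.1)]
side sand_block 0.71 [376. 255.] [array([ 579.5, -333. ]), array([ 97.3, 114.7]), np.float64(25.8)]
side jig 0.56 [293. 190.] [array([560.8, 119.7]), array([358.6, 157. ]), np.float64(28.4)]
```

View pics/side_crop.png

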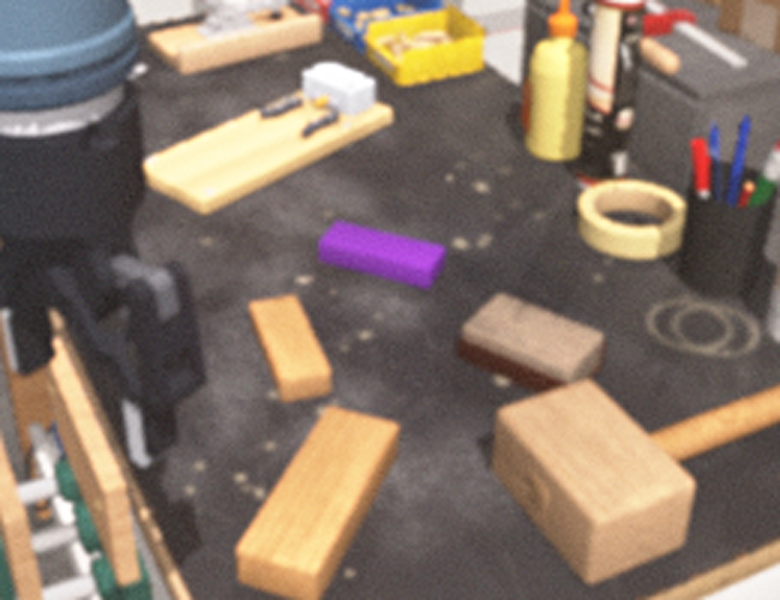

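Candidates, by side-view position:
- **Purple bar (326,225):** excluded by its colour.
- **Large oak bar (308,311):** about 150 mm or more long, so it's the bigger one.
- **Small oak bar (295,256), scene (371,200):** about 110 x 40 mm. It's the smaller of the non-purple ones and matches the given size, so this is the offcut.

The crop confirms this. Next I'll fly over it with the wrist camera.

```bash
cat >> h.py <<'E'
import json
def down(yaw): # tool x at yaw, z down
    c,s=np.cos(yaw),np.sin(yaw)
    return R.from_matrix(np.array([[c,s,0],[s,-c,0],[0,0,-1]]))
def delta(p,q,yaw0,yaw1):
    """commanded pose p/yaw0 -> q/yaw1: linear in cm and dr in tool axes"""
    r0=down(yaw0)
    return np.round(r0.inv().apply(np.array(q)-p)/10,2),np.round((r0.inv()*down(yaw1)).as_rotvec(),4)
E
python3 - <<'E'
from h import *
s=bot.observe();r=R.from_rotvec(s['ee_rot']);print(r.as_matrix().round(3))
y0=np.arctan2(*r.as_matrix()[[1,0],0]);print(y0)
m=bot.camera_model('wrist');rc=R.from_rotvec(m['attitude'])
print('cam in tool',r.inv().apply(m['eye']-s['tool_pos']),'axis',r.inv().apply(rc.apply([0,0,-1])),'right',r.inv().apply(rc.apply([1,0,0])))
print(delta([202.4,-511.4,256.3],[405,-290,200],y0,1.4))
E
```

```text
[[ 0.93   0.368 -0.   ]
 [ 0.368 -0.93  -0.   ]
 [-0.     0.    -1.   ]]
0.3768015678190085
cam in tool [ 7.41990432e+01 -5.06068568e-03 -1.17659527e+02] axis [-2.87286355e-01 -7.45302317e-04  9.57844452e-01] right [7.38664307e-04 9.99999228e-01 9.99650743e-04]
(array([ 26.99, -13.13,   5.63]), array([ 0.    ,  0.    , -1.0232]))
```

Call:
{"op": "drive_tool", "data": {
  "dr": [
    [0,0,-1.02],
    [0,0,-1.02],
    [0,0,-1.02],
    [0,0,-1.02],
    [0,0,-1.02],
    [0,0,-1.02],
    [0,0,-1.02],
    [0,0,-1.02],
    [0,0,-1.02],
    [0,0,-1.02],
    [0,0,-1.02],
    [0,0,-1.02]
  ],
  "linear": [
    [27,-13.1,5.6],
    [27,-13.1,5.6],
    [27,-13.1,5.6],
    [27,-13.1,5.6],
    [27,-13.1,5.6],
    [27,-13.1,5.6],
    [27,-13.1,5.6],
    [27,-13.1,5.6],
    [27,-13.1,5.6],
    [27,-13.1,5.6],
    [27,-13.1,5.6],
    [27,-13.1,5.6]
  ],
  "gripper": [8.5,8.5,8.5,8.5,8.5,8.5,8.5,8.5,8.5,8.5,8.5,8.5]
}}

```text
t: 2.3
tool_pos: [404.7, -291.5, 200.7]
ee_rot: [2.409, 2.015, -0.001]
ft_force: [0.3, 0.4, 0.5]
opening: 85.2
gripper_force: 0.0
```

```bash
python3 - <<'E'
from h import *
s=bot.observe();r=R.from_rotvec(s['ee_rot']).as_matrix();print(s['t'],s['tool_pos'],np.arctan2(r[1,0],r[0,0]),s['ft_force'])
m=bot.camera_model('wrist');im=bot.get_image('wrist')
for d in bot.masks_of('offcut','wrist'):
    k=d['mask']; print(d['conf'],d['at'],k.sum(),[rect('wrist',k,z,m) for z in(22,)])
    for z in (22,):
        cs,_=cv2.findContours(k.astype(np.uint8),0,1);c=max(cs,key=cv2.contourArea)
        cv2.drawContours(im,[c],-1,(0,0,255),1)
cv2.imwrite('pics/w1.png',im)
E
```

```text
2.3 [ 404.69610284 -291.53527909  200.6514364 ] 1.3931173302326927 [0.30693063 0.35091272 0.54261521]
0.97 [0.0323, 0.7434] 1984 [((561.8546752929688, -172.25706481933594), (31.67526626586914, 68.94900512695312), 80.25757598876953)]
0.86 [0.694, 0.4767] 7673 [((368.79974365234375, -397.49755859375), (165.45262145996094, 64.04084014892578), 42.23691177368164)]
0.79 [0.2605, 0.5] 5392 [((418.7634582519531, -221.694580078125), (109.66204071044922, 41.49249267578125), 81.07221221923828)]
```

View pics/w1.png

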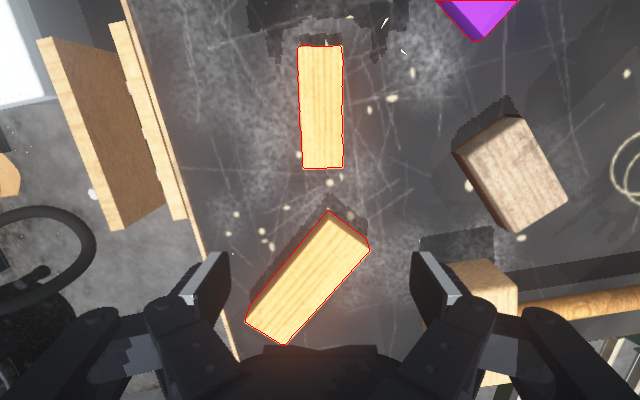

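The middle bar at (322,106) measures 109.7 x 41.5 mm, centred at (418.8, -221.7) and turned 81.1°, so it is the offcut. The big bar at (305,278) and the purple one at (477,13) are the decoys. I'll view the jig next, before grasping.

```bash
python3 - <<'E'
from h import *
print(delta([405.3,-290.2,200.3],[480,107,230],1.397,.36))
E
```

```text
(array([40.41,  0.49, -2.97]), array([0.   , 0.   , 1.037]))
```

Call:
{"op": "drive_tool", "data": {
  "dr": [
    [0,0,1.04],
    [0,0,1.04],
    [0,0,1.04],
    [0,0,1.04],
    [0,0,1.04],
    [0,0,1.04],
    [0,0,1.04],
    [0,0,1.04],
    [0,0,1.04],
    [0,0,1.04],
    [0,0,1.04],
    [0,0,1.04],
    [0,0,1.04],
    [0,0,1.04]
  ],
  "linear": [
    [40.4,0.5,-3],
    [40.4,0.5,-3],
    [40.4,0.5,-3],
    [40.4,0.5,-3],
    [40.4,0.5,-3],
    [40.4,0.5,-3],
    [40.4,0.5,-3],
    [40.4,0.5,-3],
    [40.4,0.5,-3],
    [40.4,0.5,-3],
    [40.4,0.5,-3],
    [40.4,0.5,-3],
    [40.4,0.5,-3],
    [40.4,0.5,-3]
  ],
  "gripper": [8.5,8.5,8.5,8.5,8.5,8.5,8.5,8.5,8.5,8.5,8.5,8.5,8.5,8.5]
}}

```text
t: 3.57
tool_pos: [480.1, 106.0, 230.2]
ee_rot: [3.091, 0.557, -0.001]
ft_force: [0.4, -0.0, 0.1]
opening: 85.4
gripper_force: 0.0
```

```bash
python3 - <<'E'
from h import *
s=bot.observe();r=R.from_rotvec(s['ee_rot']).as_matrix();print(s['t'],s['tool_pos'],np.arctan2(r[1,0],r[0,0]))
m=bot.camera_model('wrist');im=bot.get_image('wrist');cv2.imwrite('pics/w2raw.png',im)
json.dump({k:np.array(v).tolist() for k,v in m.items()},open('w2.json','w'))
for l,z in(('jig',18),('rails',28),('stops',29),('plunger',29)):
  for d in bot.masks_of(l,'wrist'):
    print(l,round(d['conf'],2),d['at'],d['mask'].sum(),rect('wrist',d['mask'],z,m))
    cs,_=cv2.findContours(d['mask'].astype(np.uint8),0,1)
    if l=='jig': cv2.drawContours(im,cs,-1,(0,0,255),1)
cv2.imwrite('pics/w2.png',im)
E
```

```text
3.5667 [480.07348556 105.95387105 230.20601874] 0.3563948256235969
jig 0.82 [0.2762, 0.508] 25101 ((528.3914794921875, 118.89095306396484), (242.1786346435547, 111.07254791259766), 20.807981491088867)
rails 0.77 [0.2702, 0.5097] 24970 ((529.0350952148438, 119.2905502319336), (234.34669494628906, 106.7178726196289), 20.537185668945312)
stops 0.63 [0.0372, 0.4911] 192 ((620.8679809570312, 168.7855987548828), (7.403647422790527, 10.14743423461914), 20.43120574951172)
stops 0.55 [0.2818, 0.5061] 24924 ((529.10009765625, 119.33379364013672), (234.02163696289062, 105.7539291381836), 20.76603126525879)
plunger 0.68 [0.0472, 0.5109] 215 ((621.1729736328125, 153.6112518310547), (17.436189651489258, 9.292625427246094), 20.474163055419922)
```

View pics/w2.png

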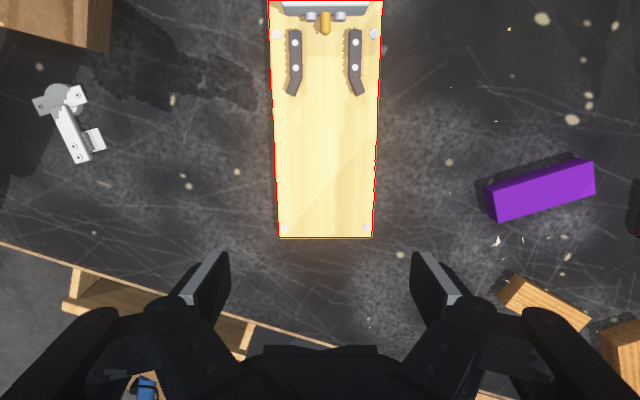

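The picture shows the jig's near corners at (279,237) and (372,237), the rails at columns 296 and 354, and the plunger at (325,22). I'll compute the frame from these.

```bash
python3 - <<'E'
from h import *
m={k:np.array(v) for k,v in json.load(open('w2.json')).items()}
im=cv2.imread('pics/w2raw.png')
mk=bot.masks_of('jig','wrist')[0]['mask']
L=[];Rr=[]
for row in range(60,225,3):
    c=np.flatnonzero(mk[row]);L.append((c[0]-.5,row));Rr.append((c[-1]+.5,row))
B=[(c,np.flatnonzero(mk[:,c])[-1]+.5) for c in range(290,362,3)]
f=lambda p:toz('wrist',p,18,m)[:,:2]
def line(P):
    v=cv2.fitLine(P.astype(np.float32),cv2.DIST_HUBER,0,.01,.01).ravel();return v[:2]*np.sign(v[0]),v[2:]
(dl,pl),(dr_,pr),(db,pb)=line(f(L)),line(f(Rr)),line(f(B))
yl,yr=[np.arctan2(d[1],d[0]) for d in(dl,dr_)];print('yaws',yl,yr,np.arctan2(db[1],db[0])+np.pi/2)
def fit(yaw):
    x=np.array([np.cos(yaw),np.sin(yaw)]);y=np.array([-x[1],x[0]])
    print('width',(pl-pr)@y,'centre y',(pl+pr)@y/2,'near x',pb@x)
    o=x*(pb@x+140)+y*((pl+pr)@y/2);return o,x,y
yaw=(yl+yr)/2;o,x,y=fit(yaw);print('origin',o,yaw)
for n,p,z in(('railL holes',[(296,42),(296,68)],28),('railR',[(354,42),(355,68)],28),('plunger nose',[(325,34)],29),('stop fronts',[(311,20),(340,20)],29),('rail inner L',[(301,35),(301,72)],28),('rail inner R',[(349,35),(349,72)],28)):
    q=toz('wrist',p,z,m)[:,:2]-o;print(n,np.c_[q@x,q@y].round(1).tolist())
cv2.imwrite('pics/w2c.png',cv2.resize(im[0:110,260:390],None,fx=5,fy=5,interpolation=cv2.INTER_CUBIC))
s=bot.observe();print(s['tool_pos'])
E
```

```text
yaws 0.36600333 0.36483648 0.3572904
width 109.63052 centre y -77.7891 near x 414.59106
origin [545.7708  125.52544] 0.36541992
railL holes [[64.5, 26.7], [41.7, 27.4]]
railR [[64.1, -28.0], [41.3, -29.5]]
plunger nose [[70.9, -0.7]]
stop fronts [[82.7, 12.2], [82.5, -14.6]]
rail inner L [[70.4, 21.8], [38.1, 22.6]]
rail inner R [[70.1, -23.2], [37.7, -23.8]]
[480.14949592 105.59154849 230.2958521 ]
```

View pics/w2c.png

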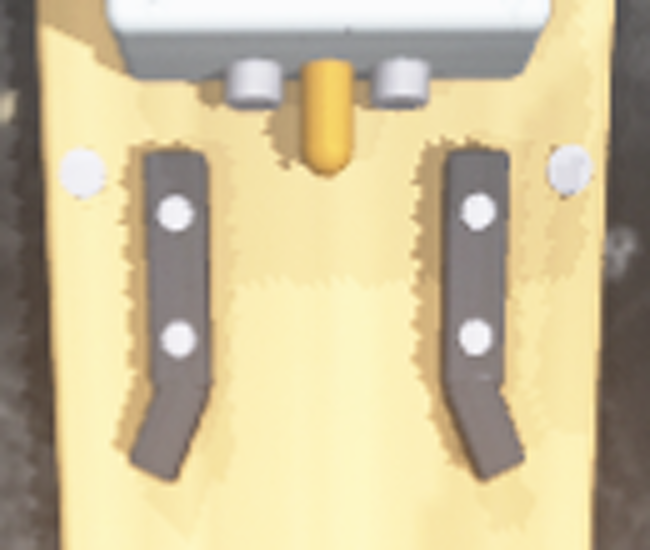

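The fit agrees with the given sizes: width 109.6 mm, stops at ±13.4 mm, and the plunger nose about 12 mm in front of them. I take the jig origin as (545.4, 124.7) and its yaw as 0.363. Going to hover over the offcut.

```bash
python3 - <<'E'
from h import *
print(delta([480.1,105.8,230.2],[413.5,-255.3,110],.3564,1.415))
E
```

```text
(array([-18.84,  31.52,  12.02]), array([ 0.    ,  0.    , -1.0586]))
```

Call:
{"op": "drive_tool", "data": {
  "dr": [
    [0,0,-1.06],
    [0,0,-1.06],
    [0,0,-1.06],
    [0,0,-1.06],
    [0,0,-1.06],
    [0,0,-1.06],
    [0,0,-1.06],
    [0,0,-1.06],
    [0,0,-1.06],
    [0,0,-1.06],
    [0,0,-1.06],
    [0,0,-1.06],
    [0,0,-1.06],
    [0,0,-1.06]
  ],
  "linear": [
    [-18.8,31.5,12],
    [-18.8,31.5,12],
    [-18.8,31.5,12],
    [-18.8,31.5,12],
    [-18.8,31.5,12],
    [-18.8,31.5,12],
    [-18.8,31.5,12],
    [-18.8,31.5,12],
    [-18.8,31.5,12],
    [-18.8,31.5,12],
    [-18.8,31.5,12],
    [-18.8,31.5,12],
    [-18.8,31.5,12],
    [-18.8,31.5,12]
  ],
  "gripper": [8.5,8.5,8.5,8.5,8.5,8.5,8.5,8.5,8.5,8.5,8.5,8.5,8.5,8.5]
}}

```text
t: 5.03
tool_pos: [413.7, -253.6, 110.4]
ee_rot: [-2.387, -2.042, -0.001]
ft_force: [-1.3, 0.2, 0.7]
opening: 85.0
gripper_force: 0.0
```

```bash
python3 - <<'E'
from h import *
m=bot.camera_model('wrist');im=bot.get_image('wrist')
for d in bot.masks_of('offcut','wrist'):
    print(round(d['conf'],2),d['at'],d['mask'].sum(),rect('wrist',d['mask'],22,m))
s=bot.observe();r=R.from_rotvec(s['ee_rot']).as_matrix();y=np.arctan2(r[1,0],r[0,0]);print(s['t'],s['tool_pos'],y)
cv2.imwrite('pics/w3.png',im)
E
```

```text
0.96 [0.406, 0.5003] 9272 ((419.33966064453125, -221.71290588378906), (109.21322631835938, 40.172054290771484), 81.17919921875)
0.87 [0.0745, 0.8361] 7375 ((557.3438110351562, -147.7802734375), (49.71609878540039, 77.83243560791016), 39.57704162597656)
0.7 [0.8183, 0.5106] 3660 ((408.011962890625, -359.7972106933594), (66.51776123046875, 68.87260437011719), 41.5710563659668)
5.1333 [ 414.18847014 -253.05980635  110.74243945] 1.4175959421625233
```

View pics/w3.png

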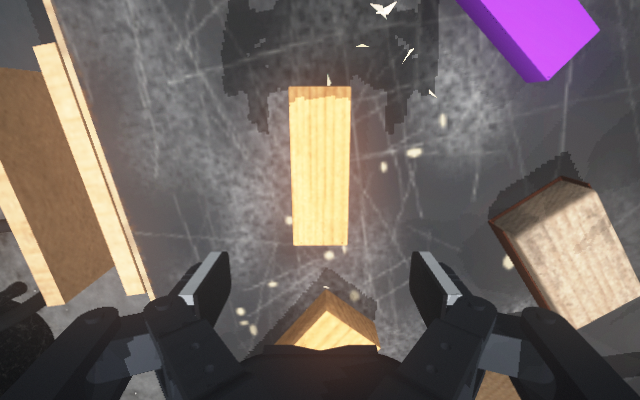

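Call:
{"op": "drive_tool", "data": {
  "dr": [
    [0,0,0],
    [0,0,0],
    [0,0,0],
    [0,0,0],
    [0,0,0],
    [0,0,0],
    [0,0,0]
  ],
  "linear": [
    [-0.2,0,2.5],
    [-0.2,0,5],
    [-0.2,0,6.5],
    [-0.2,0,7.5],
    [-0.2,0,8.2],
    [-0.2,0,8.4],
    [-0.2,0,8.4]
  ],
  "gripper": [8.5,8.5,8.5,8.5,8.5,8.5,8.5]
}}

```text
t: 5.72
tool_pos: [414.0, -255.8, 26.5]
ee_rot: [2.385, 2.045, 0.0]
ft_force: [-1.0, -0.4, 0.2]
opening: 84.9
gripper_force: 0.0
```

Call:
{"op": "drive_tool", "data": {
  "dr": [
    [0,0,0],
    [0,0,0],
    [0,0,0],
    [0,0,0],
    [0,0,0],
    [0,0,0],
    [0,0,0],
    [0,0,0],
    [0,0,0],
    [0,0,0],
    [0,0,0],
    [0,0,0]
  ],
  "linear": [
    [0,0,0],
    [0,0,0],
    [0,0,0],
    [0,0,0],
    [0,0,0],
    [0,0,0],
    [0,0,0],
    [0,0,0],
    [0,0,0],
    [0,0,0],
    [0,0,0],
    [0,0,0]
  ],
  "gripper": [6,5,4,3.5,3.5,3.5,3.5,3.5,3.5,3.5,3.5,3.5]
}}

```text
t: 6.72
tool_pos: [414.2, -256.6, 27.2]
ee_rot: [2.384, 2.043, 0.0]
ft_force: [-1.0, 1.1, 5.9]
opening: 38.8
gripper_force: 61.2
```

Call:
{"op": "drive_tool", "data": {
  "dr": [
    [0,0,0],
    [0,0,0],
    [0,0,0],
    [0,0,0],
    [0,0,0]
  ],
  "linear": [
    [0,0,-0.5],
    [0,0,-2],
    [0,0,-5],
    [0,0,-8],
    [0,0,-8]
  ],
  "gripper": [3.5,3.5,3.5,3.5,3.5]
}}

```text
t: 7.13
tool_pos: [416.1, -258.3, 111.5]
ee_rot: [2.379, 2.038, 0.001]
ft_force: [0.1, -0.6, -0.9]
opening: 38.8
gripper_force: 60.4
```

```bash
python3 - <<'E'
from h import *
P=[]
for i in range(3):
    m=bot.camera_model('wrist');bot.get_image('wrist')
    s=bot.observe();P.append(s['tool_pos']);r=R.from_rotvec(s['ee_rot']).as_matrix();y=np.arctan2(r[1,0],r[0,0]);print(s['tool_pos'],y,s['ft_force'],s['opening'])
p=np.mean(P,0)
for d in bot.masks_of('offcut','wrist'):
    c=rect('wrist',d['mask'],p[2]-27+22,m)
    q=down(y).inv().apply(np.r_[c[0],0]-np.r_[p[:2],0]);print(round(d['conf'],2),d['mask'].sum(),c,'in tool',q,'yaw',np.radians(c[2])-y)
print(delta(p,[470.6,96.3,90],y,.363))
E
```

```text
[ 415.28925913 -257.63320424  109.3588849 ] 1.4167899729310087 [ 0.1152833  -0.12577938 -0.35490797] 38.688881567440546
[ 414.25749919 -256.63810927  107.62713496] 1.416735519722635 [-0.22176702 -0.40763159 -1.0304216 ] 38.58676816846146
[ 413.49748185 -255.88691351  106.40608384] 1.4167714471780948 [ 0.67698327 -0.53175357 -1.00359036] 38.27197137446538
0.92 6845 ((504.6051330566406, -172.21009826660156), (25.38981056213379, 51.163055419921875), 81.77488708496094) in tool [97.35578556 76.22342315  0.        ] yaw 0.010469577901061511
0.79 24208 ((420.1778869628906, -222.20257568359375), (108.63941192626953, 40.27851104736328), 81.63113403320312) in tool [35.00259838  0.46533625  0.        ] yaw 0.007960613838097874
0.73 2720 ((411.73211669921875, -285.9801330566406), (20.003978729248047, 47.7770881652832), 83.14318084716797) in tool [-29.31565609   1.90408614   0.        ] yaw 0.03435080918607469
(array([35.75,  0.14,  1.78]), array([0.    , 0.    , 1.0538]))
```

Call:
{"op": "drive_tool", "data": {
  "dr": [
    [0,0,1.05],
    [0,0,1.05],
    [0,0,1.05],
    [0,0,1.05],
    [0,0,1.05],
    [0,0,1.05],
    [0,0,1.05],
    [0,0,1.05],
    [0,0,1.05],
    [0,0,1.05],
    [0,0,1.05],
    [0,0,1.05],
    [0,0,1.05],
    [0,0,1.05],
    [0,0,1.05],
    [0,0,1.05],
    [0,0,1.05]
  ],
  "linear": [
    [35.7,0.1,1.6],
    [35.7,0.1,1.6],
    [35.7,0.1,1.6],
    [35.7,0.1,1.6],
    [35.7,0.1,1.6],
    [35.7,0.1,1.6],
    [35.7,0.1,1.6],
    [35.7,0.1,1.6],
    [35.7,0.1,1.6],
    [35.7,0.1,1.6],
    [35.7,0.1,1.6],
    [35.7,0.1,1.6],
    [35.7,0.1,1.6],
    [35.7,0.1,1.6],
    [35.7,0.1,1.6],
    [35.7,0.1,1.6],
    [35.7,0.1,1.6]
  ],
  "gripper": [3.5,3.5,3.5,3.5,3.5,3.5,3.5,3.5,3.5,3.5,3.5,3.5,3.5,3.5,3.5,3.5,3.5]
}}

```text
t: 8.75
tool_pos: [469.5, 95.6, 90.3]
ee_rot: [3.089, 0.571, -0.0]
ft_force: [-0.1, -0.3, -1.3]
opening: 38.4
gripper_force: 60.4
```

```bash
python3 - <<'E'
from h import *
P=[]
for i in range(4):
    m=bot.camera_model('wrist');im=bot.get_image('wrist')
    s=bot.observe();P.append(s['tool_pos']);r=R.from_rotvec(s['ee_rot']).as_matrix();y=np.arctan2(r[1,0],r[0,0])
P=np.array(P);print(s['t'],P.round(1),y,s['ft_force'])
J=down(.363);o=np.array([545.4,124.7,0])
q=(P[-1]-o);x=np.array([np.cos(.363),np.sin(.363),0]);yy=np.array([-x[1],x[0],0]);print('tool in jig',q@x,q@yy,'yaw err',y-.363)
for d in bot.masks_of('offcut','wrist'):
    c=rect('wrist',d['mask'],P[-1][2]-5,m);print(round(d['conf'],2),d['mask'].sum(),c,(np.r_[c[0],0]-o)@x,(np.r_[c[0],0]-o)@yy)
cv2.imwrite('pics/w4.png',im)
E
```

```text
8.95 [[469.5  95.8  90.4]
 [469.5  96.   90.4]
 [469.5  96.1  90.4]
 [469.5  96.2  90.4]] 0.3661638434950398 [-0.47751757  0.14175427 -1.339357  ]
tool in jig -81.09761841809383 0.3347544430202537 yaw err 0.0031638434950397865
0.83 24061 ((502.213134765625, 109.27294158935547), (108.67379760742188, 39.88955307006836), 21.377805709838867) -45.850472381261234 0.9130401922724282
0.73 4086 ((530.0159301757812, -16.432022094726562), (35.044837951660156, 26.850662231445312), 37.931434631347656) -64.49478466947103 -126.47268485859462
```

View pics/w4.png

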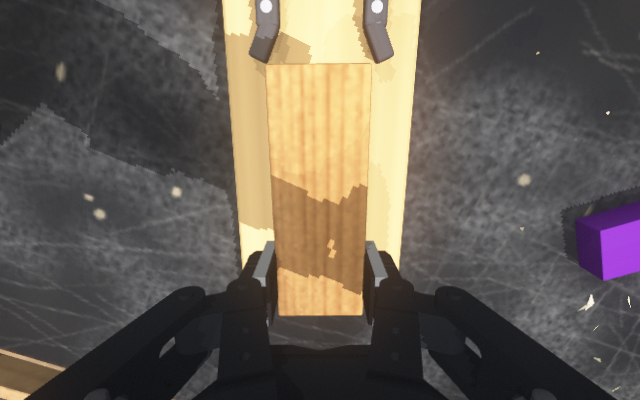

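The offcut is held straight and lined up in front of the mouth: its front edge is at row 65, between the rail flares at (265,45) and (378,45). Lowering it onto the bed.

Call:
{"op": "drive_tool", "data": {
  "dr": [
    [0,0,0.005],
    [0,0,0.005],
    [0,0,0.005],
    [0,0,0.005],
    [0,0,0.005],
    [0,0,0.005],
    [0,0,0.005]
  ],
  "linear": [
    [0,0.05,2],
    [0,0.05,3.5],
    [0,0.05,4.1],
    [0,0.05,4.3],
    [0,0.05,4.4],
    [0,0.05,4.4],
    [0,0.05,4.4]
  ],
  "gripper": [3.5,3.5,3.5,3.5,3.5,3.5,3.5]
}}

```text
t: 9.58
tool_pos: [470.2, 96.2, 47.0]
ee_rot: [3.09, 0.565, 0.002]
ft_force: [0.3, 0.1, -0.4]
opening: 38.9
gripper_force: 60.5
```

Call:
{"op": "drive_tool", "data": {
  "dr": [
    [0,0,0],
    [0,0,0],
    [0,0,0]
  ],
  "linear": [
    [0,0,0.05],
    [0,0,0.1],
    [0,0,0.1]
  ],
  "gripper": [3.5,3.5,3.5]
}}

```text
t: 9.83
tool_pos: [469.8, 96.1, 45.6]
ee_rot: [3.09, 0.565, 0.001]
ft_force: [0.2, 0.4, -0.9]
opening: 38.9
gripper_force: 60.5
```

Call:
{"op": "drive_tool", "data": {
  "dr": [
    [0,0,0],
    [0,0,0],
    [0,0,0]
  ],
  "linear": [
    [0,0,0.05],
    [0,0,0.08],
    [0,0,0.08]
  ],
  "gripper": [3.5,3.5,3.5]
}}

```text
t: 10.08
tool_pos: [469.8, 96.2, 45.2]
ee_rot: [3.09, 0.565, 0.001]
ft_force: [-1.0, -0.0, 6.5]
opening: 38.6
gripper_force: 61.3
```

Call:
{"op": "drive_tool", "data": {
  "dr": [
    [0,0,0],
    [0,0,0],
    [0,0,0]
  ],
  "linear": [
    [0,0,0.05],
    [0,0,0.05],
    [0,0,0.05]
  ],
  "gripper": [3.5,3.5,3.5]
}}

```text
t: 10.33
tool_pos: [469.8, 96.2, 45.2]
ee_rot: [3.09, 0.565, 0.001]
ft_force: [-3.1, -0.2, 12.0]
opening: 38.8
gripper_force: 62.0
```

Call:
{"op": "drive_tool", "data": {
  "dr": [
    [0,0,0],
    [0,0,0],
    [0,0,0],
    [0,0,0],
    [0,0,0],
    [0,0,0],
    [0,0,0]
  ],
  "linear": [
    [0,0,-0.06],
    [0.5,0,-0.06],
    [1,0,-0.06],
    [1.7,0,-0.06],
    [2.4,0,-0.06],
    [3,0,-0.06],
    [3,0,-0.06]
  ],
  "gripper": [3.5,3.5,3.5,3.5,3.5,3.5,3.5]
}}

```text
t: 10.92
tool_pos: [498.2, 106.8, 45.2]
ee_rot: [3.09, 0.565, 0.0]
ft_force: [-2.3, 0.3, 8.7]
opening: 38.7
gripper_force: 61.7
```

```bash
cat > st.py <<'E'
from h import *
m=bot.camera_model('wrist');im=bot.get_image('wrist');s=bot.observe()
r=R.from_rotvec(s['ee_rot']).as_matrix();y=np.arctan2(r[1,0],r[0,0])
o=np.array([545.4,124.7,0]);x=np.array([np.cos(.363),np.sin(.363),0]);yy=np.array([-x[1],x[0],0])
q=s['tool_pos']-o;f=s['ft_force'];print(s['t'],'tool in jig',q@x,q@yy,q[2],'yaw',y-.363,'f',f@x,f@yy,f[2],'M',s['moment'])
for d in bot.masks_of('offcut','wrist')[:3]:
    c=rect('wrist',d['mask'],40,m);print(round(d['conf'],2),d['mask'].sum(),c[1],c[2]-20.8,(np.r_[c[0],0]-o)@x,(np.r_[c[0],0]-o)@yy)
cv2.imwrite('pics/last.png',im)
E
python3 st.py
```

```text
10.9667 tool in jig -50.484172686956875 0.010388956558805864 45.23041423196183 yaw -0.0009973444910060802 f -0.938774530279517 0.6782822569050008 7.01379629439199 M [-0.1059117   0.27469095  0.00469424]
0.81 1107 (39.743797302246094, 8.772769927978516) 17.24423141479492 -75.12796617500504 -148.95407091786979
0.8 23887 (108.85304260253906, 40.07086944580078) 0.5698444366455071 -15.356375371529332 0.4281784100231004
```

Call:
{"op": "drive_tool", "data": {
  "dr": [
    [0,0,0],
    [0,0,0],
    [0,0,0],
    [0,0,0],
    [0,0,0],
    [0,0,0],
    [0,0,0],
    [0,0,0]
  ],
  "linear": [
    [0.4,0,0],
    [0.8,0,0],
    [1.3,0,0],
    [1.8,0,0],
    [2.3,0,0],
    [2.7,0,0],
    [2.9,0,0],
    [2.9,0,0]
  ],
  "gripper": [3.5,3.5,3.5,3.5,3.5,3.5,3.5,3.5]
}}

```text
t: 11.68
tool_pos: [524.0, 116.7, 45.2]
ee_rot: [3.09, 0.566, -0.003]
ft_force: [-4.8, -2.3, 10.8]
opening: 38.9
gripper_force: 61.8
```

```bash
python3 st.py
```

```text
11.7333 tool in jig -22.88220721510325 0.18764073377907256 45.18586593786846 yaw -0.0007744014171041647 f -5.852863374157734 -0.3193628404541089 9.411184238151751 M [-0.43714109  0.76350042  0.00571233]
0.78 24189 (108.83572387695312, 40.439788818359375) 0.36639328002929616 12.304859045152048 0.583935262050967
0.71 1906 (52.46663284301758, 14.559605598449707) 17.526828002929687 -73.24498417479784 -153.8915727519787
```

Call:
{"op": "drive_tool", "data": {
  "dr": [
    [0,0,0],
    [0,0,0],
    [0,0,0],
    [0,0,0],
    [0,0,0],
    [0,0,0]
  ],
  "linear": [
    [0.2,0,-0.03],
    [0.4,0,-0.03],
    [0.6,0,-0.03],
    [0.8,0,-0.03],
    [1,0,-0.03],
    [1,0,-0.03]
  ],
  "gripper": [3.5,3.5,3.5,3.5,3.5,3.5]
}}

```text
t: 12.28
tool_pos: [530.7, 119.4, 45.2]
ee_rot: [3.089, 0.566, -0.012]
ft_force: [-13.7, -7.6, 15.7]
opening: 39.0
gripper_force: 62.5
```

```bash
python3 st.py
```

```text
12.3333 tool in jig -15.640850801342712 0.31092421161716377 45.21465326692722 yaw -0.0005152647055283177 f -15.260130465647272 -2.1329660673406714 17.07551920080223 M [-1.15369146  1.82743896 -0.18913502]
0.97 24189 (108.93280029296875, 40.2710075378418) 0.4633247375488274 19.411679318306923 0.6988520129636105
0.9 2072 (48.174190521240234, 16.228239059448242) 17.83608932495117 -68.80983712905416 -153.93621929055146
```

Call:
{"op": "drive_tool", "data": {
  "dr": [
    [0,0,0],
    [0,0,0],
    [0,0,0],
    [0,0,0],
    [0,0,0],
    [0,0,0]
  ],
  "linear": [
    [0,0,-0.1],
    [0.1,0,-0.13],
    [0.2,0,-0.13],
    [0.3,0,-0.13],
    [0.4,0,-0.13],
    [0.4,0,-0.13]
  ],
  "gripper": [3.5,3.5,3.5,3.5,3.5,3.5]
}}

```text
t: 12.88
tool_pos: [534.9, 121.2, 45.3]
ee_rot: [3.09, 0.565, -0.011]
ft_force: [-7.5, -5.0, 3.5]
opening: 38.3
gripper_force: 61.1
```

```bash
python3 st.py
```

```text
12.9333 tool in jig -11.039398197656604 0.38089385697815853 45.2723173266404 yaw -0.0011795803436670527 f -9.109525591885214 -1.6000388963104644 4.015506975645631 M [-0.79316249  0.99279643 -0.2318946 ]
0.74 2026 (44.63766860961914, 17.105358123779297) 17.748511505126952 -65.9952459757196 -153.84644707576595
```

Call:
{"op": "drive_tool", "data": {
  "dr": [
    [0,0,0],
    [0,0,0],
    [0,0,0],
    [0,0,0],
    [0,0,0]
  ],
  "linear": [
    [0.1,0,-0.02],
    [0.2,0,-0.03],
    [0.3,0,-0.04],
    [0.4,0,-0.05],
    [0.4,0,-0.05]
  ],
  "gripper": [3.5,3.5,3.5,3.5,3.5]
}}

```text
t: 13.4
tool_pos: [538.6, 122.5, 45.5]
ee_rot: [3.09, 0.565, -0.011]
ft_force: [-7.1, -5.2, 1.3]
opening: 38.8
gripper_force: 60.7
```

```bash
python3 st.py
```

```text
13.45 tool in jig -7.154525835738025 0.38768011535801084 45.48364244240993 yaw -0.0011990864659672251 f -7.859867925917496 -1.6426649639229394 2.0032790845135615 M [-0.7667486   0.91753627 -0.17091192]
0.82 2056 (42.564971923828125, 18.477027893066406) 17.767764282226562 -63.589016136046155 -153.81694068568416
0.58 24213 (109.8568344116211, 40.29179000854492) 0.4071514129638665 27.742768617467902 0.6173543518707666
```

Call:
{"op": "drive_tool", "data": {
  "dr": [
    [0,0,0],
    [0,0,0],
    [0,0,0],
    [0,0,0]
  ],
  "linear": [
    [0.05,0,0],
    [0.1,0,0],
    [0.1,0,0],
    [0.1,0,0]
  ],
  "gripper": [3.5,3.5,3.5,3.5]
}}

```text
t: 13.83
tool_pos: [538.9, 122.7, 45.4]
ee_rot: [3.09, 0.565, -0.013]
ft_force: [-8.4, -6.2, 3.2]
opening: 38.7
gripper_force: 60.8
```

Call:
{"op": "drive_tool", "data": {
  "dr": [
    [0,0,0],
    [0,0,0],
    [0,0,0],
    [0,0,0]
  ],
  "linear": [
    [0.05,0,0],
    [0.1,0,0],
    [0.1,0,0],
    [0.1,0,0]
  ],
  "gripper": [3.5,3.5,3.5,3.5]
}}

```text
t: 14.17
tool_pos: [538.9, 122.7, 45.3]
ee_rot: [3.09, 0.565, -0.016]
ft_force: [-11.1, -7.4, 5.0]
opening: 38.9
gripper_force: 61.2
```

Call:
{"op": "drive_tool", "data": {
  "dr": [
    [0,0,0],
    [0,0,0],
    [0,0,0],
    [0,0,0],
    [0,0,0],
    [0,0,0]
  ],
  "linear": [
    [0.05,0,0],
    [0.1,0,0],
    [0.15,0,0],
    [0.15,0,0],
    [0.15,0,0],
    [0.15,0,0]
  ],
  "gripper": [3.5,3.5,3.5,3.5,3.5,3.5]
}}

```text
t: 14.67
tool_pos: [539.0, 122.8, 45.3]
ee_rot: [3.09, 0.565, -0.021]
ft_force: [-15.9, -9.7, 8.9]
opening: 38.8
gripper_force: 61.6
```

```bash
python3 st.py; python3 st.py
```

```text
14.7167 tool in jig -6.681579715152202 0.4897958731221442 45.288990130597796 yaw -0.0010003250657674712 f -18.326639878785752 -3.4523528447336203 8.690310875946816 M [-1.55045693  1.98852602 -0.36822487]
0.79 24392 (109.50997161865234, 40.50227355957031) 0.09997863769531179 28.068262543285517 0.8565200049670781
0.64 2032 (42.532676696777344, 18.225080490112305) 18.07717819213867 -63.358147107015824 -153.9317517905489
14.8167 tool in jig -6.690777008142456 0.48697954241697106 45.26408704024789 yaw -0.0011138879085559328 f -17.02544868191477 -3.132351296545694 8.611619102564642 M [-1.52137912  1.98742303 -0.36686864]
0.95 2033 (42.26296615600586, 18.20107650756836) 18.076335144042968 -63.481814657704724 -153.98317051637116
0.76 23809 (108.55457305908203, 40.161930084228516) 0.014950942993163352 28.15369258518788 0.7510607443562314
```

View pics/last.png

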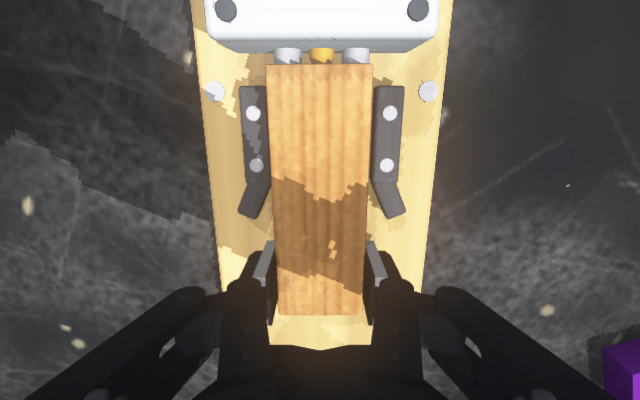

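The offcut's front end (row 65) meets both stop buttons at (288,55) and (356,55). It lies square between the rails, and the arm is holding it with about 17 N. Handing in.

```bash
python3 -c "
from workcell import bot
print(bot.job_done())"
```

```text
the job is handed in; nothing more can be done
None
```

I handed the job in with the offcut flat between the rails and seated on both stop buttons; the gripper is still holding it there with about 17 N of push. The sanding block was never touched, and handing in returned no verdict.

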